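# Lock the parts carousel and hold its flux tin to the front

## Task

On the soldering bench, first lock the carousel's stand: swing the lock collar by its upright post all the way round to the higher stop lug, without turning the turntable. Then turn the turntable until its flat round tin is squarely in line with the arrow at the front of the stand, and hold it still there: finish with the gripper still firmly gripping the turntable by its bar handle. Leave the other things on the bench where they are.

Things in the scene. Friction and masses are not known exactly. Their poses are not given: they have to be found in the camera images.
- stand: Fixed steel carousel stand, foot disc 176 mm dia x 12. Origin on the turning axis at bench level; its -x axis is the FRONT, where a flat arrow tongue points (roughly to the robot, yaw up to 0.35 rad). Two stop lugs on its left (+y) side: a low one (14 mm) at the collar's open end, a higher one (28 mm) at its locked end, nearer the front.
- front_mark (a point): Point of the flat arrow on the stand's foot, 172 mm in front of the turning axis, 10 mm above the bench: the front mark.
- collar (a joint): Captive aluminium lock collar under the turntable, turning about the stand's vertical axis. 0 rad = open (arm at the low lug), grows counter-clockwise seen from above to a hard stop at 1.1 rad = locked (arm against the higher lug). Stays where it is left: about 0.22 N m of friction (1.5 N at the post).
- collar_post (a point): Top centre of the collar's upright round post: 16 mm dia, top 75 mm above the bench, free from 27 mm up, 150 mm from the turning axis on the end of a flat radial arm (22 mm wide). Seen from the axis it lies at 1.047 rad + the joint value, counter-clockwise from the stand's +x axis. Gap to the turntable's rim 37 mm.
- carousel: Round wooden turntable, 210 mm dia x 10, top 44 mm above the bench, turning about the stand's vertical axis, several turns either way; about 0.07 N m of friction, stays where left. Origin on the axis, 34 mm above the bench. Its -x axis points to the flat tin; +y and -y sides carry white screw-lid jars (48 mm dia), the +x side a square grey caddy; none tops 90 mm above the bench.
- tin (a point): Lid centre of the flat round aluminium tin fixed on the turntable: 71 mm dia, 24 mm tall, lid 68 mm above the bench, 66 mm from the turning axis. The only wide flat thing on the turntable. It faces front when it lies on the line from the axis to the front mark.
- handle (a point): Centre of the turntable's bar handle, on the turning axis, 118 mm above the bench: a black bar 60 mm long (along the carousel's x axis, in line with the tin), 14 mm thick (y), 36 mm tall (100 to 136 mm above the bench) on a central column. Highest thing on the turntable; turning it turns the turntable.
- loose_tin: Bystander, sizes in mm: a flat round tin like the one on the turntable, but loose on the bench to the right of the stand: 71 dia x 24 tall; not to be used. Origin at the centre of its underside.
- tweezers: Bystander, sizes in mm: steel tweezers lying on the bench left of the stand, just outside the path of the collar post, 118 x 10 x 8. Origin at the centre of its underside.
- pump: Bystander, sizes in mm: desoldering pump lying along x at the left, 235 long, 24 dia. Origin at the centre of its underside.
- wash_bottle: Bystander, sizes in mm: upright white bottle far right, 72 dia x 160 tall. Origin at the centre of its underside.
- module: Bystander, sizes in mm: small populated circuit board at the near right, 70 x 100 x 32. Origin at the centre of its underside.
- parts_tray: Bystander, sizes in mm: grey open tray with four compartments at the right, 100 x 130 x 30. Origin at the centre of its underside.
- spool: Bystander, sizes in mm: solder spool lying flat at the far left, 64 dia x 44 tall. Origin at the centre of its underside.

How it is judged:
On the way, in this order (a step that is already met when the one before it is completed fails the run):
1. the lock collar is turned home to its locked stop (value of joint collar above 1.03 rad), for 0.2 s.
2. the tin faces the front arrow and the gripper holds the turntable still by its bar handle (y of tin in the frame of stand between -0.009 and 0.009 m and x of tin in the frame of stand below 0 m and contact force between the fingers and carousel above 8 N and distance between the grasp point and handle below 0.045 m and angular speed of carousel below 0.06 rad/s), for 0.2 s.
At the end, for the whole second after the job is handed in: The collar reads over 1.03 rad (stop at 1.1); the turntable's flat tin is within 9 mm either side of the stand's front line, on the arrow's side; the fingers still grip it by the bar handle (over 8 N, TCP within 45 mm of the handle's centre) and it stands still (under 0.06 rad/s) (all of step 2 and value of joint collar above 1.03 rad); the arm keeps its last pose, push and grip.
It fails at once if the turntable is turned (tin moved over 25 mm) before the collar is locked (distance of tin from where it was at the start of the episode above 0.025 m and value of joint collar below 1 rad).
It fails at once if a bystander is moved by more than 30 mm (distance of any of loose_tin, tweezers, pump, wash_bottle, module, parts_tray, spool from where it was at the start of the episode above 0.03 m).
It also fails if it takes over 72 s, if anything falls off the work surface, if the arm or the gripper's body presses on something with over 40 N, if the wrist force passes 120 N, or if a joint passes its speed limit or range.

## Robot

A 7-joint arm with a two-finger parallel gripper is mounted at the origin on the work surface. World frame = base frame: x ahead of the robot, y to its left, z up, the work surface at z = 0. Lengths are in m, angles in rad, forces in N, time in s.
With the tool pointing down it reaches from about 0.425 to 0.875 m from the base axis. Payload 4.7 kg.
Tool frame: the origin (TCP) lies between the finger pads, 19 mm behind the fingertips; this is the grasp point; z points along the fingers, y is the line along which they close (so a half turn about z gives the same grasp; the last joint's range is limited). The gripper opens to 87 mm and grips with 3 to 60 N. Pads are 19 mm wide; open, the fingers measure 117 mm over their backs; the gripper's body (75 mm by 190 mm) begins 51 mm behind the grasp point.
Start: joints at [1.231, 0.321, -0.07, 1.45, 0.023, 1.371, -0.057], TCP at [0.225, -0.61, 0.241] pointing down, gripper open.
Joint ranges: [-2.86, 2.86], [-0.3, 2.09], [-1.38, 1.24], [0.06, 2.45], [-1.56, 4.7], [0.09, 2.05], [-2.69, 2.69]. Speed limits (rad/s): [2.57, 2.57, 3.14, 3.14, 3.14, 3.14, 3.14].

## Interface

Orientations are given as a rotation vector (axis times angle).
In Python, from bench import ctrl gives the robot as it stands.
- The arm moves only by the shell command python3 inch.py 'ROWS' [FORCE]. ROWS is rows parted by semicolons, their numbers by spaces, 1 to 20 of them, each of 5 numbers: dx, dy, dz in m, then a turn about the tool's z in rad, then the opening from 0.0 (shut) to 1.0 (fully open); each row is the pose to reach, as a shift and turn from the pose commanded when the command began, along the tool's axes at that moment; what a row does not reach only later rows make up. A row lasts 1/10 s, in which the tool goes at most 0.05 m and 0.15 rad, less where a joint would pass 70% of its speed; a pose out of reach is approached as far as the arm can. The fingers move at their own pace and stop on an object; FORCE is the grip in N (left out, the last holds). Time passes only in rows, so rows that do not move let the fingers close. It prints the time, the measured TCP pose, the force, the opening and the grip force at its end.
- ctrl.get_state(): the state, without advancing time (a new reading comes with each control period).
- ctrl.get_image(name): name is "side" or "top"; returns the picture (420x560x3 uint8, red, green, blue); there is no depth.
- ctrl.camera_model(name): a dict with "vertical_fov" (degrees; the focal length in pixels is half the picture's height over the tangent of half this angle, whatever the lens; pixels are square), "cx", "cy" (the principal point, pixels), "rvec" (rotation vector, rad) and "tvec" (3), from world to camera coordinates, as OpenCV has them. Camera axes: x right, y down, z forward; pixel columns grow to the right and rows downward; lengths in m; the calibration is good to about 2 mm. A picture is of the moment at which its call begins. camera_model takes no time and is no camera call.
- ctrl.close_job(): hands the job in; it is judged then, once.
The state is a dict: "time": time; "joint_positions": joint angles; "qd": joint speeds; "joint_torque": joint torques, N m; "position": TCP position; "tool_rot": TCP orientation; "ft_force": force on the tool from outside, world axes, zero at the start; "torque": the same for the moment, N m; "grip_width": opening from 0.0 (shut) to 1.0 (fully open); "grip_force": force on a finger pad.
Only numpy, scipy, OpenCV 4.12 (cv2) and the standard library are available. Lean on these libraries where they do the work, as an engineer would, in place of code of your own. Each camera call takes 0.05 s, during which the arm holds its last target. There are 200 camera calls.

## Working session

There is one attempt and no reset: what is moved stays moved. The work goes in short steps, Python scripts to look and compute and a shell command to move; the robot and the scene stay as the last step left them, time stands still between calls to the robot, and variables do not carry over. Pictures are saved under pics/ and viewed, at most 10 in all, crops included, and the job is handed in when it is done.

```bash
ls; mkdir -p pics
cat > h.py <<'E'
import numpy as np, cv2
from bench import ctrl
def cam(n):
    m=ctrl.camera_model(n); R=cv2.Rodrigues(np.array(m["rvec"],float))[0]; t=np.array(m["tvec"],float)
    f=210/np.tan(np.radians(m["vertical_fov"])/2); return R,t,f,m["cx"],m["cy"]
def ray(n,u,v):
    R,t,f,cx,cy=cam(n); d=R.T@np.array([(u-cx)/f,(v-cy)/f,1]); return -R.T@t,d
def plane(n,u,v,z):
    o,d=ray(n,u,v); return o+d*(z-o[2])/d[2]
def proj(n,p):
    R,t,f,cx,cy=cam(n); q=R@np.array(p,float)+t; return q[:2]/q[2]*f+[cx,cy]
def tri(a,b):
    (o,d),(p,e)=ray(*a),ray(*b); s=np.linalg.lstsq(np.c_[d,-e],p-o,rcond=None)[0]
    x,y=o+s[0]*d,p+s[1]*e; return (x+y)/2,np.linalg.norm(x-y)
E
python3 - <<'E'
from h import *
for n in("top","side"):
    im=ctrl.get_image(n); cv2.imwrite(f"pics/{n}0.png",im[...,::-1]); np.save(f"pics/{n}0.npy",im); print(n,cam(n)[2:],ray(n,280,210), ctrl.camera_model(n))
s=ctrl.get_state();print(s)
E
```

```text
bench.py
inch.py
pics
top (np.float64(514.5917858439575), 283.16788178464583, 207.9299581599732) (array([0.40000969, 0.00963331, 1.34557961]), array([ 1.36034239e-01,  1.44018890e-04, -9.90731419e-01])) {'vertical_fov': 44.399805689759106, 'cx': 283.16788178464583, 'cy': 207.9299581599732, 'rvec': array([ 2.16072251, -2.14243758,  0.15850641]), 'tvec': array([-0.00320723,  0.58453474,  1.27632045])}
side (np.float64(423.65463108373604), 273.14085354019187, 202.95340989322702) (array([ 0.44264314, -0.65811051,  0.92652332]), array([ 0.12132325,  0.60378166, -0.78820502])) {'vertical_fov': 52.7340136971337, 'cx': 273.14085354019187, 'cy': 202.95340989322702, 'rvec': array([ 2.455719  , -0.19827171,  0.07927597]), 'tvec': array([-0.55000691,  0.13088939,  1.08067027])}
{'time': 0.1, 'joint_positions': array([ 1.23108592,  0.32175975, -0.07006274,  1.4515317 ,  0.02259882,
        1.37080384, -0.05691193]), 'qd': array([ 1.09663253e-03, -1.01255184e-03, -6.54958457e-04, -2.68193394e-03,
        4.66525439e-05, -3.66049778e-05,  1.24766379e-03]), 'joint_torque': array([ 1.02140400e-04, -4.92569911e+01, -4.05691797e-01, -3.13397777e+01,
       -6.41673035e-02,  3.95473419e-02,  7.82141251e-05]), 'position': array([ 0.22499451, -0.6093318 ,  0.24027432]), 'tool_rot': array([-3.09092002e+00, -5.52567272e-01,  6.25041248e-04]), 'ft_force': array([-0.33031764,  0.70705935,  0.3667182 ]), 'torque': array([-0.06584887, -0.03343726, -0.03925235]), 'grip_force': 0.0, 'grip_width': 0.9978134532748739}
```

View pics/top0.png

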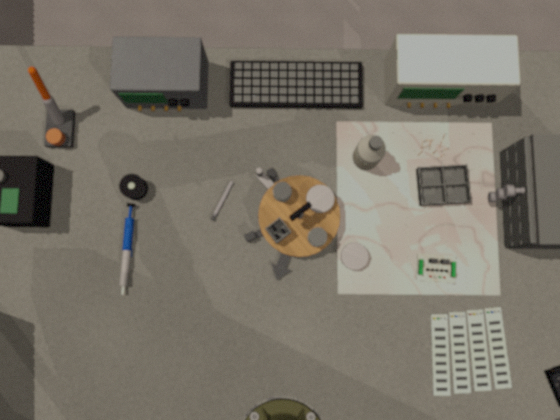

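View pics/side0.png

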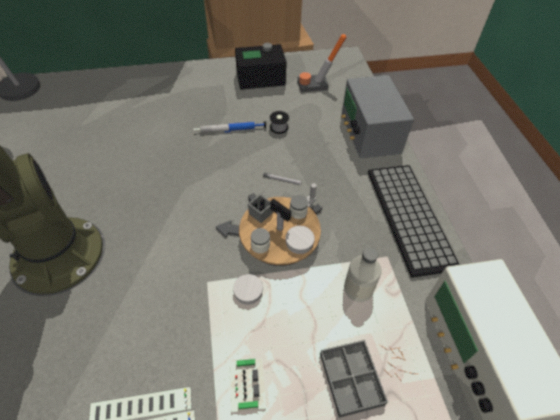

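The top view shows the turntable at about (300,215), with its tin at (320,198), the arrow at (281,268), the post near (262,172) and the high lug near (252,237). In the side view the post is at (313,190) and the arrow at (225,230). I'll zoom in on both.

Run:
```python
from h import *
a=np.load("pics/top0.npy")[150:290,200:360]; b=np.load("pics/side0.npy")[160:300,200:360]
f=lambda x:cv2.resize(x,None,fx=2.5*2*0.5*2/2*1.0,fy=2.5,interpolation=cv2.INTER_CUBIC)
g=np.hstack([f(a),f(b)]); g=np.clip(g*1.5,0,255).astype(np.uint8); print(g.shape); cv2.imwrite("pics/z0.png",g[...,::-1])
```

```text
(350, 800, 3)
```

View pics/z0.png

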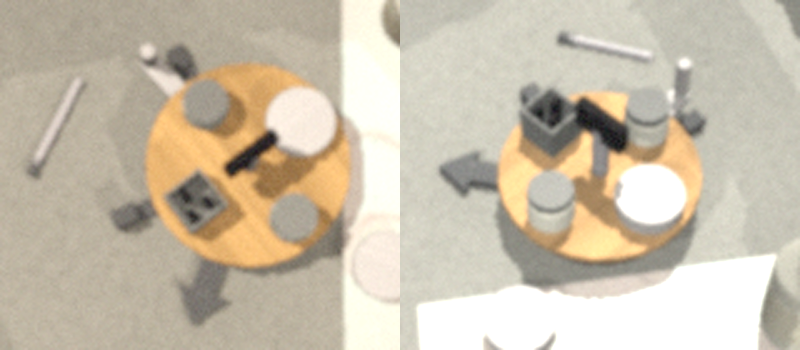

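The zoomed view shows the post top at about top (259.2,170) and side (313.6,185.6). The arrow tip is at top (278.4,280) and side (217,228). The dark bar runs from the caddy to the tin in the top crop. Next I'll refine these with masks.

```bash
cat > meas.py <<'E'
from h import *
def big(m,box):
    k=np.zeros_like(m,dtype=np.uint8); u0,v0,u1,v1=box; k[v0:v1,u0:u1]=m[v0:v1,u0:u1]
    c=max(cv2.findContours(k,cv2.RETR_EXTERNAL,cv2.CHAIN_APPROX_NONE)[0],key=cv2.contourArea); return c
def wood(im):
    h=cv2.cvtColor(im,cv2.COLOR_RGB2HSV); return cv2.inRange(h,(8,90,60),(25,255,255))
def bar(im): return (im.max(2)<45).astype(np.uint8)
E
python3 - <<'E'
from meas import *
t=np.load("pics/top0.npy"); s=np.load("pics/side0.npy")
c=cv2.convexHull(big(wood(t),(240,160,360,270)))
w=np.array([plane("top",*p[0],.044)[:2] for p in c],np.float32); (ctr,r)=cv2.minEnclosingCircle(w); print("disc",ctr,r)
out={}
for n,im,bx in(("top",t,(285,195,318,225)),("side",s,(268,192,294,222))):
    b=big(bar(im),bx); r=cv2.minAreaRect(b); out[n]=r; print(n,"bar",r,cv2.contourArea(b), np.round(cv2.boxPoints(r),1).tolist())
box=cv2.boxPoints(out["top"]); 
e=[plane("top",*p,.136)[:2] for p in box]; print("bar pts z.136",np.round(e,4).tolist(), np.mean(e,0))
print("bar tri",tri(("top",*out["top"][0]),("side",*out["side"][0])))
for n,a,b in(("post",(259.2,170),(313.6,185.6)),("tip",(278.4,280),(217.2,228))): print(n,tri(("top",*a),("side",*b)))
# tin lid: white blob
for n,im,bx in(("top",t,(305,183,336,214)),):
    h=cv2.cvtColor(im,cv2.COLOR_RGB2HSV); m=(cv2.inRange(h,(0,0,135),(180,70,255))>0).astype(np.uint8); cc=big(m,bx); (q,r)=cv2.minEnclosingCircle(cc); print("tin",q,r,plane("top",*q,.068))
hs=cv2.cvtColor(t[150:290,200:360],cv2.COLOR_RGB2HSV); print(hs[20,56:64].tolist())
for n,im,bx in(("top",t,(212,178,238,222)),):
    pass
E
```

```text
disc (0.5652198791503906, -0.037972599267959595) 0.10578963160514832
top bar ((300.3600158691406, 211.47999572753906), (4.40000057220459, 21.60000228881836), 53.130104064941406) 62.5 [[290.3999938964844, 216.1999969482422], [307.70001220703125, 203.1999969482422], [310.29998779296875, 206.8000030517578], [293.0, 219.6999969482422]]
side bar ((279.80767822265625, 210.0384521484375), (24.12946128845215, 8.59785270690918), 33.6900634765625) 150.5 [[267.3999938964844, 206.89999389648438], [272.20001220703125, 199.8000030517578], [292.20001220703125, 213.1999969482422], [287.5, 220.3000030517578]]
bar pts z.136 [[0.5515, -0.015], [0.5829, -0.0559], [0.5745, -0.0621], [0.5432, -0.0213]] [ 0.56301498 -0.0385562 ]
bar tri (array([ 0.56593928, -0.03923243,  0.11849283]), np.float64(0.0011840901580475152))
post (array([0.67672315, 0.06316121, 0.07302576]), np.float64(0.001156262197094185))
tip (array([0.40522483, 0.01251907, 0.00708623]), np.float64(0.006928323808121515))
tin (320.3349304199219, 197.1487579345703) 14.615838050842285 [ 0.60897997 -0.09137826  0.068     ]
[[17, 33, 141], [16, 27, 158], [14, 30, 163], [13, 28, 162], [15, 30, 153], [17, 32, 144], [17, 33, 123], [17, 35, 115]]
```

```bash
cat > to.py <<'E'
import sys; from h import *
def go(x,y,z,ang):
    s=ctrl.get_state(); R=cv2.Rodrigues(np.array(s["tool_rot"]))[0]; a=np.arctan2(R[1,1],R[0,1])
    d=(ang-a+np.pi/2)%np.pi-np.pi/2 if ang is not None else 0
    print("tool d",np.round(R.T@(np.array([x,y,z])-s["position"]),4),"turn",round(-d,3),"yang",round(a,3),"pos",np.round(s["position"],4),"q7",s["joint_positions"][6].round(3),"tilt",R[:,2].round(3),"t",s["time"])
if __name__=="__main__": go(*map(float,sys.argv[1:5]))
E
python3 to.py 0.677 0.063 0.20 -0.281
```

```text
tool d [ 0.657 -0.474  0.041] turn -0.936 yang -1.217 pos [ 0.225  -0.6093  0.2403] q7 -0.057 tilt [-0.001  0.002 -1.   ] t 0.1
```

```bash
T="0.657 -0.474 0.041 -0.936 0.5"; python3 inch.py '0.657 -0.474 0.041 -0.936 0.5;0.657 -0.474 0.041 -0.936 0.5;0.657 -0.474 0.041 -0.936 0.5;0.657 -0.474 0.041 -0.936 0.5;0.657 -0.474 0.041 -0.936 0.5;0.657 -0.474 0.041 -0.936 0.5;0.657 -0.474 0.041 -0.936 0.5;0.657 -0.474 0.041 -0.936 0.5;0.657 -0.474 0.041 -0.936 0.5;0.657 -0.474 0.041 -0.936 0.5;0.657 -0.474 0.041 -0.936 0.5;0.657 -0.474 0.041 -0.936 0.5;0.657 -0.474 0.041 -0.936 0.5;0.657 -0.474 0.041 -0.936 0.5;0.657 -0.474 0.041 -0.936 0.5;0.657 -0.474 0.041 -0.936 0.5;0.657 -0.474 0.041 -0.936 0.5;0.657 -0.474 0.041 -0.936 0.5;0.657 -0.474 0.041 -0.936 0.5;0.657 -0.474 0.041 -0.936 0.5' 15; python3 to.py 0.677 0.063 0.06 -0.281
```

```text
time: 2.1
position: [0.677, 0.0597, 0.2002]
tool_rot: [2.512, 1.884, -0.002]
ft_force: [-0.5, -0.0, 0.3]
grip_width: 0.505
grip_force: 0.0
tool d [ 0.0034 -0.0009  0.1402] turn -0.003 yang -0.284 pos [0.677  0.0597 0.2002] q7 -0.596 tilt [-0.    -0.002 -1.   ] t 2.1
```

```bash
python3 inch.py '0.003 0 0.05 0 0.5;0.003 0 0.1 0 0.5;0.003 0 0.14 0 0.5;0.003 0 0.14 0 0.5;0.003 0 0.14 0 0.5;0.003 0 0.14 0 0.5'
python3 - <<'E'
from meas import *
for n,(a,b,c,d) in(("top",(160,300,190,350)),("side",(130,270,230,390))):
    im=ctrl.get_image(n); np.save(f"pics/{n}1.npy",im); x=im[a:b,c:d]; globals()[n]=cv2.resize(x,(400,350),interpolation=cv2.INTER_CUBIC)
cv2.imwrite("pics/z1.png",np.clip(np.hstack([top,side])*1.5,0,255).astype(np.uint8)[...,::-1])
E
```

```text
time: 2.7
position: [0.6802, 0.065, 0.0638]
tool_rot: [2.509, 1.885, 0.007]
ft_force: [0.2, -0.3, 1.1]
grip_width: 0.498
grip_force: 0.0
```

View pics/z1.png

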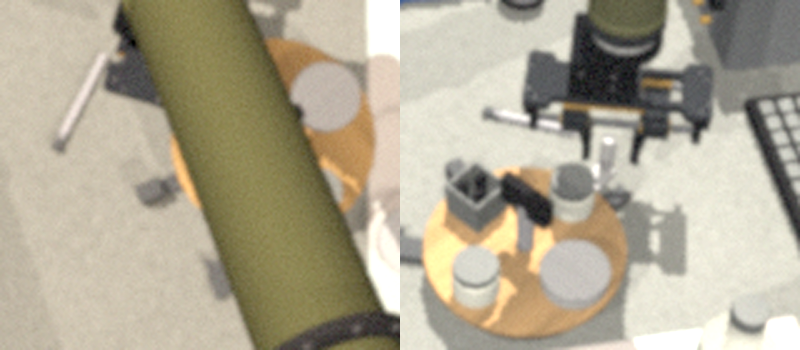

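The side view shows the two fingers straddling the post at about (608,150) in the crop, and the turntable has not moved. I'll close the gripper.

```bash
python3 inch.py '0 0 0.003 0 0.0;0 0 0.003 0 0.0;0 0 0.003 0 0.0;0 0 0.003 0 0.0;0 0 0.003 0 0.0;0 0 0.003 0 0.0' 15
python3 - <<'E'
from h import *
from to import go
C=np.array([.5655,-.0385]); s=ctrl.get_state(); p=s["position"][:2]-C; a=np.arctan2(p[1],p[0]); r=np.hypot(*p); print(a,r)
R=cv2.Rodrigues(np.array(s["tool_rot"]))[0]
for k in np.linspace(0,1,12):
    th=a+k*1.12; q=C+.150*np.array([np.cos(th),np.sin(th)]); print(np.round(R.T@np.r_[q-s["position"][:2],0],3)[:2],q.round(3))
E
```

```text
time: 3.4
position: [0.6778, 0.0653, 0.0572]
tool_rot: [-2.51, -1.889, 0.001]
ft_force: [0.1, 0.1, 2.2]
grip_width: 0.175
grip_force: 15.0
0.7462484192134409 0.15295157523057729
[-0.003 -0.002] [0.676 0.063]
[ 0.005 -0.015] [0.665 0.074]
[ 0.011 -0.029] [0.653 0.084]
[ 0.015 -0.044] [0.64  0.092]
[ 0.018 -0.059] [0.626 0.099]
[ 0.019 -0.074] [0.612 0.104]
[ 0.019 -0.089] [0.597 0.108]
[ 0.017 -0.104] [0.582 0.111]
[ 0.014 -0.119] [0.567 0.111]
[ 0.009 -0.134] [0.552 0.111]
[ 0.003 -0.148] [0.537 0.109]
[-0.005 -0.161] [0.522 0.105]
```

```bash
python3 inch.py '0.004 -0.008 0 0 0;0.007 -0.015 0 0 0;0.010 -0.022 0 0 0;0.013 -0.029 0 0 0;0.015 -0.037 0 0 0;0.017 -0.044 0 0 0;0.019 -0.052 0 0 0;0.020 -0.059 0 0 0;0.021 -0.067 0 0 0;0.021 -0.074 0 0 0;0.021 -0.081 0 0 0;0.021 -0.089 0 0 0;0.021 -0.089 0 0 0' ; python3 to.py 0.537 0.109 0.058 -0.281
```

```text
time: 4.7
position: [0.5967, 0.1104, 0.0574]
tool_rot: [-2.51, -1.889, 0.004]
ft_force: [-0.6, 3.0, 2.0]
grip_width: 0.174
grip_force: 15.0
tool d [-0.0179 -0.057  -0.0005] turn 0.0 yang -0.281 pos [0.5967 0.1104 0.0574] q7 -0.736 tilt [-0.002 -0.001 -1.   ] t 4.7
```

```bash
python3 inch.py '-0.001 -0.008 0 0 0;-0.002 -0.015 0 0 0;-0.004 -0.023 0 0 0;-0.006 -0.030 0 0 0;-0.008 -0.037 0 0 0;-0.011 -0.045 0 0 0;-0.014 -0.052 0 0 0;-0.018 -0.059 0 0 0;-0.022 -0.066 0 0 0;-0.025 -0.072 0 0 0;-0.026 -0.074 0 0 0;-0.026 -0.074 0 0 0;-0.026 -0.074 0 0 0'
python3 - <<'E'
from h import *
C=np.array([.5655,-.0385]); s=ctrl.get_state(); p=s["position"][:2]-C; print(np.arctan2(p[1],p[0])-.746,np.hypot(*p),s["ft_force"])
E
```

```text
time: 6.0
position: [0.5307, 0.106, 0.0593]
tool_rot: [2.505, 1.88, 0.035]
ft_force: [29.9, 3.5, -17.3]
grip_width: 0.18
grip_force: 15.1
1.060863819540712 0.14865462944982505 [ 29.91661225   3.52595084 -17.31914601]
```

The post is against a hard stop (30 N, about 1.06–1.1 rad by my estimate). I'll release it, rise and check with a picture.

```bash
python3 inch.py '0.001 0.006 0 0 0.35;0.001 0.006 0 0 0.45;0.001 0.006 0 0 0.5;0.001 0.006 0 0 0.5;0.001 0.006 -0.05 0 0.5;0.001 0.006 -0.1 0 0.5;0.001 0.006 -0.14 0 0.5;-0.04 -0.03 -0.14 0 0.6;-0.09 -0.03 -0.14 0 0.6;0.05 -0.14 -0.14 0 0.6;0.05 -0.14 -0.14 0 0.6;0.05 -0.14 -0.14 0 0.6'
python3 - <<'E'
from meas import *
for n,(a,b,c,d) in(("top",(160,300,190,350)),("side",(130,270,170,330))):
    im=ctrl.get_image(n); np.save(f"pics/{n}2.npy",im); x=im[a:b,c:d]; globals()[n]=cv2.resize(x,(400,350),interpolation=cv2.INTER_CUBIC)
cv2.imwrite("pics/z2.png",np.clip(np.hstack([top,side])*1.5,0,255).astype(np.uint8)[...,::-1])
E
python3 to.py 0.5655 -0.0385 0.2 0.67
```

```text
time: 7.2
position: [0.4074, 0.1694, 0.1966]
tool_rot: [2.513, 1.884, -0.003]
ft_force: [-0.2, 0.4, 0.4]
grip_width: 0.599
grip_force: 0.0
tool d [-0.1631  0.2116 -0.0033] turn -0.941 yang -0.271 pos [0.4052 0.1753 0.197 ] q7 -0.654 tilt [-0.002  0.    -1.   ] t 7.3
```

View pics/z2.png

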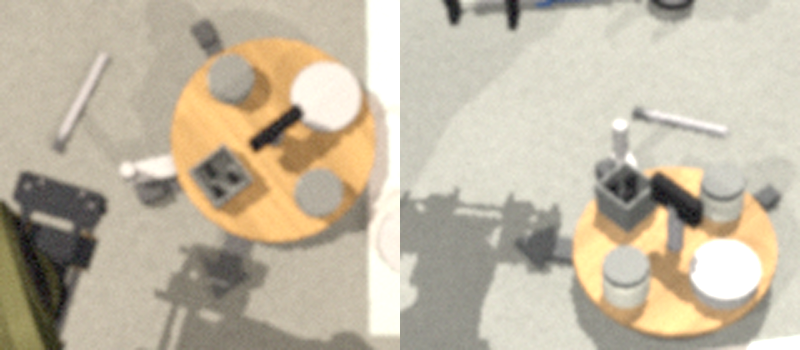

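The post now sits beside the high lug, at about top (241.2,228.4) and side (258,179.6). The turntable is unmoved. I'll compute the collar angle.

Run:
```python
from meas import *
from to import go
C=np.array([.5655,-.0385])
def pt(n,box):
    im=np.load(f"pics/{n}2.npy"); u0,v0,u1,v1=box; g=im[v0:v1,u0:u1].min(2).astype(float); print(n,np.round(g[:: 2, ::2]).astype(int).tolist()) if 0 else 0
for u,v,n in((241.2,228.4,2),):
    P,e=tri(("top",u,v),("side",258,179.6)); print(P,e,np.arctan2(*(P[:2]-C)[::-1])+.308-1.047)
    Q=plane("top",u,v,.073); print(np.arctan2(*(Q[:2]-C)[::-1])+.308-1.047, np.hypot(*(Q[:2]-C)))
t=np.load("pics/top2.npy")
b=big(bar(t),(285,195,318,225)); r=cv2.minAreaRect(b); e=cv2.boxPoints(r); print(r,[plane("top",*p,.136)[:2].round(4).tolist() for p in e])
h=cv2.cvtColor(t,cv2.COLOR_RGB2HSV); m=(cv2.inRange(h,(0,0,135),(180,70,255))>0).astype(np.uint8); q,_=cv2.minEnclosingCircle(big(m,(305,183,336,214))); print(plane("top",*q,.068))
go(.5655,-.0385,.2,.67)
```

```text
[0.53022283 0.10552311 0.07556086] 0.005373685516590036 1.0720079545564325
1.0876218940160103 0.14906620806024906
((300.3500061035156, 211.45001220703125), (4.29758358001709, 21.575624465942383), 52.12501525878906) [[0.5511, -0.0152], [0.5832, -0.0555], [0.5751, -0.0618], [0.543, -0.0215]]
[ 0.61624736 -0.09596929  0.068     ]
tool d [-0.1631  0.2116 -0.0033] turn -0.941 yang -0.271 pos [0.4052 0.1753 0.197 ] q7 -0.654 tilt [-0.002  0.    -1.   ] t 7.3
```

```bash
python3 inch.py '-0.163 0.212 -0.003 -0.944 0.7;-0.163 0.212 -0.003 -0.944 0.7;-0.163 0.212 -0.003 -0.944 0.7;-0.163 0.212 -0.003 -0.944 0.7;-0.163 0.212 -0.003 -0.944 0.7;-0.163 0.212 -0.003 -0.944 0.7;-0.163 0.212 -0.003 -0.944 0.7;-0.163 0.212 -0.003 -0.944 0.7;-0.163 0.212 -0.003 -0.944 0.7;-0.163 0.212 -0.003 -0.944 0.7;-0.163 0.212 -0.003 -0.944 0.7' 40; python3 to.py .5655 -.0385 .12 .673
```

```text
time: 8.4
position: [0.5674, -0.0457, 0.2003]
tool_rot: [1.377, 2.824, -0.001]
ft_force: [-0.3, -0.5, -0.2]
grip_width: 0.702
grip_force: 0.0
tool d [0.0069 0.0029 0.0803] turn -0.009 yang 0.664 pos [ 0.5674 -0.0457  0.2003] q7 0.586 tilt [-0.    -0.001 -1.   ] t 8.4
```

```bash
python3 inch.py '0.007 0.003 0 -0.009 0.7;0.007 0.003 0.04 -0.009 0.7;0.007 0.003 0.08 -0.009 0.7;0.007 0.003 0.08 -0.009 0.7;0.007 0.003 0.08 -0.009 0.7;0.007 0.003 0.08 -0.009 0' 40; python3 inch.py '0 0 0 0 0;0 0 0 0 0;0 0 0 0 0;0 0 0 0 0;0 0 0 0 0;0 0 0 0 0'; python3 to.py .5655 -.0385 .12 -1.880
```

```text
time: 9.0
position: [0.5674, -0.0384, 0.1226]
tool_rot: [1.363, 2.827, 0.002]
ft_force: [-0.0, 0.1, 0.5]
grip_width: 0.668
grip_force: 0.0
time: 9.6
position: [0.5672, -0.0378, 0.1205]
tool_rot: [1.363, 2.828, 0.004]
ft_force: [4.5, 2.2, -2.5]
grip_width: 0.193
grip_force: 40.0
tool d [ 0.0005 -0.0017  0.0004] turn -0.589 yang 0.673 pos [ 0.5672 -0.0378  0.1205] q7 0.542 tilt [ 0.003  0.001 -1.   ] t 9.6
```

```bash
python3 inch.py '0 0 0 0.08 0;0 0 0 0.18 0;0 0 0 0.28 0;0 0 0 0.38 0;0 0 0 0.48 0;0 0 0 0.58 0;0 0 0 0.68 0;0 0 0 0.78 0;0 0 0 0.88 0;0 0 0 0.98 0;0 0 0 1.08 0;0 0 0 1.18 0;0 0 0 1.25 0;0 0 0 1.25 0;0 0 0 1.25 0'; python3 to.py .5672 -.0378 .12 -1.880
```

```text
time: 11.1
position: [0.568, -0.0378, 0.1205]
tool_rot: [2.761, 1.496, 0.008]
ft_force: [5.7, 2.1, -4.4]
grip_width: 0.191
grip_force: 40.0
tool d [-0.0004 -0.0007  0.0005] turn 1.303 yang -0.577 pos [ 0.568  -0.0378  0.1205] q7 -0.661 tilt [ 0.005  0.001 -1.   ] t 11.1
```

```bash
python3 inch.py '0 0 0 0.08 0;0 0 0 0.18 0;0 0 0 0.28 0;0 0 0 0.38 0;0 0 0 0.48 0;0 0 0 0.58 0;0 0 0 0.68 0;0 0 0 0.78 0;0 0 0 0.88 0;0 0 0 0.98 0;0 0 0 1.08 0;0 0 0 1.18 0;0 0 0 1.26 0;0 0 0 1.303 0;0 0 0 1.303 0;0 0 0 1.303 0;0 0 0 1.303 0'; python3 to.py .5672 -.0378 .12 -1.880;  python3 - <<'E'
from meas import *
for n,(a,b,c,d) in(("top",(160,300,190,350)),("side",(140,280,170,330))):
    im=ctrl.get_image(n); np.save(f"pics/{n}3.npy",im); x=im[a:b,c:d]; globals()[n]=cv2.resize(x,(400,350),interpolation=cv2.INTER_CUBIC)
cv2.imwrite("pics/z3.png",np.clip(np.hstack([top,side])*1.5,0,255).astype(np.uint8)[...,::-1])
E
```

```text
time: 12.8
position: [0.5682, -0.0386, 0.1205]
tool_rot: [-3.103, 0.485, -0.008]
ft_force: [6.4, 0.1, -4.7]
grip_width: 0.187
grip_force: 40.0
tool d [-0.0012 -0.0005  0.0005] turn -0.001 yang -1.881 pos [ 0.5682 -0.0386  0.1205] q7 -1.924 tilt [ 0.005  0.    -1.   ] t 12.8
```

View pics/z3.png

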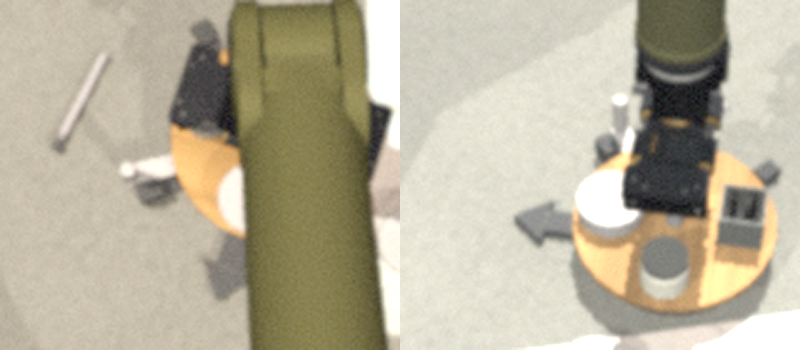

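The tin now sits toward the arrow, and in the side crop its lid is at about (609,200). The post is still by the high lug. I'll check the alignment numerically.

Run:
```python
from meas import *
C=np.array([.5655,-.0385])
for n,u,v in(("top",278.4,280),("side",217.2,228),("side",170+516/2.5,140+219/2.5)):
    P=plane(n,u,v,.010); d=P[:2]-C; print(n,P,np.hypot(*d),np.arctan2(d[1],d[0]))
# tin lid edge in side view: bright pixels left of the gripper, circle of radius 35.5mm on z=.068 plane
im=np.load("pics/side3.npy"); h=cv2.cvtColor(im,cv2.COLOR_RGB2HSV); m=(cv2.inRange(h,(0,0,140),(180,60,255))>0).astype(np.uint8)
c=big(m,(236,200,262,240)); x,y,w,hh=cv2.boundingRect(c); print("blob",x,y,w,hh)
w=np.array([plane("side",*p[0],.068)[:2] for p in c])
# upper-left visible rim only
from scipy.optimize import least_squares
ctr=np.array([.5026,-.0185])
r=least_squares(lambda q:np.hypot(*(w-q).T)-.0355,ctr,loss="soft_l1",f_scale=.002); q=r.x; d=q-C; print("tin",q,np.hypot(*d),np.arctan2(d[1],d[0]))
print(proj("side",[*ctr,.068]), np.round(np.hypot(*(w-q).T)*1000)[:60])
```

```text
top [0.40176162 0.01233132 0.01      ] 0.17144702179072452 2.8405835115198377
side [0.40879165 0.01057863 0.01      ] 0.16421394345571227 2.8380843132848885
side [ 0.82686781 -0.05502013  0.01      ] 0.26188937612787677 -0.06312248787248385
blob 236 200 26 31
tin [ 0.49008701 -0.00752781] 0.08152543090512185 2.751895445669134
[253.08979566 219.10867177] [62. 59. 57. 54. 51. 48. 46. 43. 41. 39. 37. 35. 33. 32. 31. 30. 30. 29.
 30. 30. 31. 32. 34. 35. 33. 34. 30. 26. 26. 29. 31. 30. 32. 34. 37. 37.
 39. 40. 43. 43. 44. 44. 45. 46. 47. 48. 49. 50. 49. 51. 52. 50. 48. 46.
 44. 42. 40. 36. 32. 30.]
```

Run:
```python
from meas import *
C=np.array([.5655,-.0385])
im=np.load("pics/side3.npy"); h=cv2.cvtColor(im,cv2.COLOR_RGB2HSV)
for T in(155,165,175):
    m=((h[...,2]>T)&(h[...,1]<45)).astype(np.uint8); c=big(m,(236,200,270,240)); print(T,cv2.boundingRect(c),cv2.contourArea(c))
    w=np.array([plane("side",*p[0],.068)[:2] for p in c if p[0][0]<256],np.float32); (q,r)=cv2.minEnclosingCircle(np.array([plane("side",*p[0],.068)[:2] for p in c],np.float32)); d=np.array(q)-C; print(q,r,np.hypot(*d),np.arctan2(d[1],d[0]))
s=ctrl.get_state(); print(s["grip_force"],s["qd"].round(4),s["ft_force"].round(1))
```

```text
155 (238, 208, 27, 23) 353.0
(0.5006977319717407, -0.017330123111605644) 0.037876617163419724 0.06817255774192522 2.825838210950941
165 (240, 209, 25, 22) 331.0
(0.5041763186454773, -0.01701720431447029) 0.035618361085653305 0.0649777223772675 2.804634474859183
175 (240, 209, 25, 21) 311.0
(0.5048940181732178, -0.01639215648174286) 0.035303257405757904 0.06451233818593155 2.7918120433476217
39.99612092971802 [ 0.0026 -0.001  -0.0008 -0.0006 -0.0017 -0.001   0.0001] [ 6.8  1.  -4.9]
```

```bash
python3 inch.py '0 0 0 0 0;0 0 0 0 0;0 0 0 0 0;0 0 0 0 0' && python3 -c "
from bench import ctrl; print(ctrl.close_job())"
```

```text
time: 13.3
position: [0.5682, -0.0386, 0.1205]
tool_rot: [-3.103, 0.485, -0.008]
ft_force: [6.2, 0.7, -4.4]
grip_width: 0.187
grip_force: 40.0
the job is handed in; nothing more can be done
None
```

The job is handed in at 13.3 s: the collar is against its locked stop (about 1.07–1.09 rad measured), the tin is about 3 mm or less off the arrow line, and the gripper still holds the bar handle at 40 N; the hand-in gave no verdict.

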